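# Tighten a lathe bearing's retaining ring with a two-pin spanner

## Robot

A 6-joint arm with a two-finger parallel gripper is mounted at the origin on the work surface. World frame = base frame: x ahead of the robot, y to its left, z up, the work surface at z = 0. Lengths are in mm, angles in rad, forces in N, time in s.
With the tool pointing down it reaches from about 400 to 825 mm from the base axis. Payload 7 kg.
Tool frame: the origin (TCP) lies at the very end of the fingers, on their centre line; the grasp point (between the pads) lies 19 mm behind it; z points along the fingers, y is the line along which they close (so a half turn about z gives the same grasp; the last joint's range is limited). The gripper opens to 88 mm and grips with 3 to 60 N. Pads are 19 mm wide; open, the fingers measure 130 mm over their backs; the gripper's body (78 mm by 193 mm) begins 47 mm behind the grasp point.
Start: joints at [-0.882, 0.359, 0.012, 0, -1.224, -0.288], TCP at [263.327, -621.494, 226.561] pointing down, gripper open.
Joint ranges: [-3.07, 3.07], [-1.43, 2.12], [-1.02, 1.25], [-3.03, 1.67], [-3.05, -0], [-3.03, 3.03]. Speed limits (rad/s): [2.39, 2.39, 3.01, 3.14, 3.14, 3.14].

## Interface

Orientations are given as a unit quaternion [x, y, z, w].
In Python, from plant import bot gives the robot as it stands. Calls block until the motion is done:
- bot.move_ptp(position, orientation): joint-space move of the TCP to a pose.
- bot.line_to(position, velocity=150, ori=None): straight line of the TCP; ori=None keeps the orientation; velocity is the mean speed in mm/s.
- bot.move_joints(angles): joint-space move.
- bot.move_gripper(opening, force=None): finger opening in mm; force is the grip in N (None keeps the last); returns when the fingers have stopped.
- bot.pause(seconds).
- bot.solve_ik(position, orientation): joint angles nearest the present ones, or None.
- bot.read_state(): the state.
- bot.camera(name): name is "scene" or "top" or "wrist"; returns the picture (420x560x3 uint8, red, green, blue); there is no depth.
- bot.get_calibration(name): a dict with "fx", "fy", "cx", "cy" (pixels), "view" (4x4, takes a point from world to camera coordinates); the wrist camera has in their place "T_tool_cam" (4x4, takes a point from camera to tool coordinates, whose origin is the TCP and whose axes are the flange's). Camera axes: x right, y up, looking along -z (the intrinsics and any distortion apply to the point x, -y, -z); pixel columns grow to the right and rows downward; lengths in mm; the calibration is good to about 2 mm. A picture is of the moment at which its call begins: read the wrist's pose just before it. get_calibration takes no time and is no camera call.
A pose or a line that the arm cannot do raises bot.Unreachable and nothing moves.
- bot.close_job(): hands the job in; it is judged then, once.
The state is a dict: "t": time; "joint_pos": joint angles; "qvel": joint speeds; "tau": joint torques, N m; "tcp_pos": TCP position; "eef_rot": TCP orientation; "contact_force": force on the tool from outside, world axes, zero at the start; "moment": the same for the moment, N m; "width": finger opening in mm; "finger_force": force on a finger pad.
Only numpy, scipy, OpenCV 4.12 (cv2) and the standard library are available. Lean on these libraries where they do the work, as an engineer would, in place of code of your own. Each camera call takes 0.05 s, during which the arm holds its last target. There are 200 camera calls.

## Task

Take the red-handled two-pin spanner from its blue stand, fit its pins into the two holes of the recessed brass ring in the torque jig and turn the ring clockwise until it is tight: the jig's black pointer must stand in the green band for a moment, and never go past it into the red. Work gently, with light pressure and leave the other things on the table alone. Then put the spanner back upright in its stand and let go, with the ring still fully home against its stop.

Things in the scene. Friction and masses are not known exactly. Their poses are not given: they have to be found in the camera images.
- jig: Fixed torque jig: grey base block 145 x 112 mm, 34 mm high (long side along x), carrying an upright steel cartridge 72 mm across, its rim 64 mm above the table, its bore 56 mm across. Origin: on the cartridge's axis, at table height; z up. Pointer and scale lie on the block towards its +x. The ring sits in the bore.
- ring_face (a point): Centre of the brass ring's face, on the cartridge's axis, 56 mm above the table, 8 mm below the rim; axes as the jig's. Two round holes, 7.5 mm wide, 8 mm deep, lie opposite each other, each 17 mm from this point (the dark middle spot is no hole). Pins pressed on the face with over about 10 N may drag the ring along.
- ring (a joint): Turn of the ring in its sleeve, clockwise (seen from above) positive: starts at 0.1 to 0.6 rad, 1.0 rad at its firm stop; friction about 0.09 N m, it stays where it is left. The line through its holes lies 0.5 rad minus this value anticlockwise of the jig's x axis, give or take 0.3 rad: the sleeve's own fixed angle differs each time and is not measured.
- cartridge (a joint): Torque pointer: cartridge and ring turn slightly on a spring of 3 N m per rad; clockwise (seen from above) positive, 0 with no torque. Black pointer on a scale: white to 0.06 rad (0.18 N m), green 0.06 to 0.14 rad (0.18 to 0.42 N m), then red. Turning the ring reads about 0.03; anticlockwise torque reads negative.
- spanner: Loose two-pin spanner, about 0.2 kg, 92 mm tall, standing pins down in its stand. Origin: on its axis at the level of the pin tips; z up along the handle. Two round-ended pins, 5 mm across, 6 mm long, at x = +17 and -17 mm, under a steel disc 48 mm across (6 to 14 mm up). A half turn about z makes no difference.
- spanner_grip (a point): Middle of the spanner's red handle, 68.5 mm above the pin tips; axes as the spanner's. The handle reaches 23.5 mm up and down from here, is 34 mm wide along x and 22 mm thick along y (grip across y, fingers pointing down). Below it a shank 14 mm across, 31 mm long.
- stand: Fixed blue round stand, 64 mm across, 23 mm high. Origin: centre of its underside. The spanner's disc rests on a ledge 14 mm above the table inside a collar of 53 mm inner diameter, its pin tips then 8 mm above the table; any yaw will do.
- turned_handle: Bystander: turned wooden handle, 32 mm across, 100 mm tall, upright.
- brass_bar: Bystander: brass bar stub, 24 mm across, 50 mm tall, upright.
- spare_ring: Bystander: spare plain brass ring, 52 mm across, 8 mm thick, flat on the table.
- oil_bottle: Bystander: white oil bottle with a red cap, 40 mm across, 110 mm tall.
- driver: Bystander: screwdriver with a yellow handle, lying.
- wood_blank: Bystander: square wooden blank 30 x 30 x 90 mm, upright.
- brush: Bystander: small brush, lying.

How it is judged:
By the outcome, as a careful person would: the job done as asked, in the order asked, and still so for the second after the job is handed in, with the robot touching nothing.
It also fails if it takes over 67 s, if anything falls off the work surface, if the arm or the gripper's body presses on something with over 40 N, if the wrist force passes 120 N, or if a joint passes its speed limit or range.

## Working session

There is one attempt and no reset: what is moved stays moved. The work goes in short steps, each a Python script; the robot and the scene stay as the last script left them, time stands still between calls to the robot, and variables do not carry over. Pictures are saved under pics/ and viewed, at most 10 in all, crops included, and the job is handed in when it is done.

```bash
ls; mkdir -p pics; python3 - <<'E'
from plant import bot
import cv2,numpy as np
s=bot.read_state();print(s)
ims=[bot.camera(n) for n in("scene","top")]
for n,i in zip(("scene","top"),ims): cv2.imwrite(f"pics/{n}0.png",i[:,:,::-1])
for n in("scene","top","wrist"): print(n,bot.get_calibration(n))
E
```

```text
pics
{'t': 0.0, 'joint_pos': array([-8.81880662e-01,  3.59378930e-01,  1.09660890e-02, -3.94816367e-04,
       -1.22410105e+00, -2.88138484e-01]), 'qvel': array([ 0.001023  ,  0.00022076, -0.00038974, -0.00070671, -0.00065704,
        0.00022437]), 'tau': array([-3.28103924e-04, -5.82713020e+01,  2.93043941e+01,  6.99712202e+00,
        6.59991187e-03, -1.79769040e-04]), 'tcp_pos': array([ 263.12571637, -621.00903279,  225.57942414]), 'eef_rot': array([-1.98984191e-01,  9.80002306e-01,  8.45435687e-04, -2.39155014e-04]), 'contact_force': array([-0.27999953,  0.72981917,  0.55270323]), 'moment': array([-0.01336589, -0.00879876, -0.03205314]), 'finger_force': 0.0, 'width': 87.39696405182728}
scene {'fx': 462.7028664539562, 'fy': 462.7028664539562, 'cx': 279.5402399949105, 'cy': 210.13502435185046, 'view': array([[-8.54805261e-01,  5.18940339e-01,  2.98186131e-03,
         4.81954776e+02],
       [-4.28627224e-01, -7.09256241e-01,  5.59673375e-01,
         2.08586987e+02],
       [ 2.92551995e-01,  4.77133638e-01,  8.28707923e-01,
        -1.22482228e+03],
       [ 0.00000000e+00,  0.00
[... 281 characters left out ...]
1,  2.65392463e-02,  1.15667762e-01,
        -5.87979451e+02],
       [-1.15274920e-01, -1.58884174e-02,  9.93206550e-01,
        -1.21836398e+03],
       [ 0.00000000e+00,  0.00000000e+00,  0.00000000e+00,
         1.00000000e+00]])}
wrist {'fx': 298.55565384853355, 'fy': 298.55565384853355, 'cx': 279.11127723166254, 'cy': 209.3674868436685, 'T_tool_cam': array([[ 8.33253760e-07,  9.70050922e-01,  2.42901646e-01,
         6.47460899e+01],
       [ 9.99999437e-01,  2.57047924e-04, -1.02997585e-03,
         8.64601925e-01],
       [-1.06156639e-03,  2.42901510e-01, -9.70050375e-01,
        -1.57474250e+02],
       [ 0.00000000e+00,  0.00000000e+00,  0.00000000e+00,
         1.00000000e+00]])}
```

View pics/top0.png

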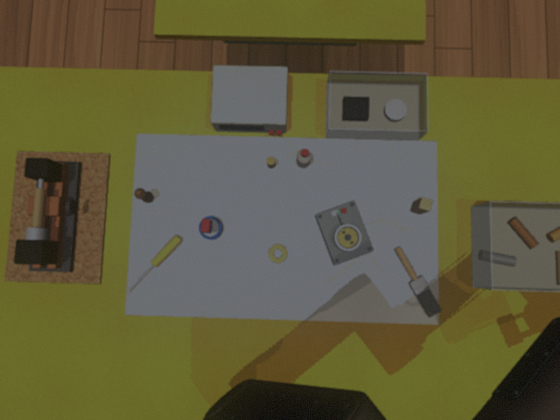

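View pics/scene0.png

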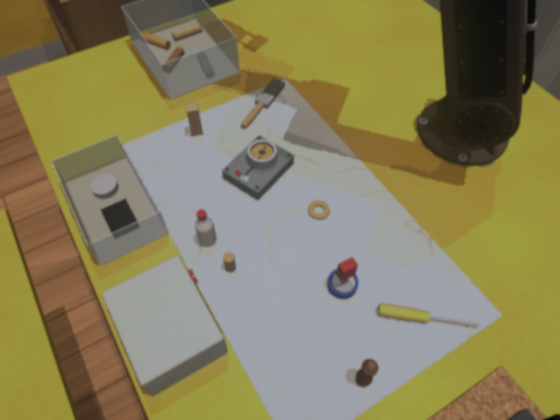

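The top view shows the stand at (210,228), the jig cartridge at (347,237) with its pointer and scale towards the upper left at about (340,215), and the spare ring at (278,254). The scene view agrees: red handle at (347,268), ring at (262,152). Next I'll locate these roughly and take close wrist looks.

```bash
cat > h.py <<'E'
from plant import bot
import cv2,numpy as np
from scipy.spatial.transform import Rotation as R
def down(th): # tool x at world angle th, z down
    return [np.cos(th/2),np.sin(th/2),0,0]
def toolang(s): 
    x=R.from_quat(s["eef_rot"]).as_matrix()[:,0]; return np.arctan2(x[1],x[0])
def shot(name,save):
    s=bot.read_state(); im=bot.camera(name); cv2.imwrite(f"pics/{save}.png",im[:,:,::-1]); return im,s
def campose(name,s=None):
    c=bot.get_calibration(name)
    if name!="wrist": T=np.linalg.inv(c["view"])
    else:
        T=np.eye(4);T[:3,:3]=R.from_quat(s["eef_rot"]).as_matrix();T[:3,3]=s["tcp_pos"];T=T@c["T_tool_cam"]
    return c,T
def ray(name,uv,z,s=None):
    c,T=campose(name,s)
    d=T[:3,:3]@np.array([(uv[0]-c["cx"])/c["fx"],-(uv[1]-c["cy"])/c["fy"],-1]); o=T[:3,3]
    return o+d*(z-o[2])/d[2]
def proj(name,p,s=None):
    c,T=campose(name,s); q=np.linalg.inv(T)@np.append(p,1)
    return np.array([c["cx"]-c["fx"]*q[0]/q[2],c["cy"]+c["fy"]*q[1]/q[2]])
E
python3 - <<'E'
from h import *
st=ray("top",(210,228),20); jg=ray("top",(347,237),60)
print(st,ray("scene",(343,284),20),jg,ray("scene",(262,152),60))
for p in(st,jg):
  for th in np.arange(-180,180,30):
    q=bot.solve_ik([p[0],p[1],200],down(np.radians(th))); print(th,None if q is None else np.round(q,2))
E
```

```text
[527.78986323 196.06229646  20.        ] [533.52259435 202.51929545  20.        ] [ 511.46288222 -167.54466878   60.        ] [ 513.27539755 -164.19352204   60.        ]
-180 [ 0.7   0.19 -0.28  0.   -1.1  -2.27]
-150 [ 0.7   0.19 -0.28  0.   -1.1  -1.75]
-120 [ 0.7   0.19 -0.28  0.   -1.1  -1.23]
-90 [ 0.7   0.19 -0.28  0.   -1.1  -0.7 ]
-60 [ 0.7   0.19 -0.28  0.   -1.1  -0.18]
-30 [ 0.7   0.19 -0.28  0.   -1.1   0.34]
0 [ 0.7   0.19 -0.28  0.   -1.1   0.87]
30 [ 0.7   0.19 -0.28  0.   -1.1   1.39]
60 [ 0.7   0.19 -0.28  0.   -1.1   1.91]
90 [ 0.7   0.19 -0.28  0.   -1.1   2.44]
120 [ 0.7   0.19 -0.28  0.   -1.1   2.96]
150 [ 0.7   0.19 -0.28  0.   -1.1  -2.8 ]
-180 [ 0.05  0.15 -0.33  0.   -1.09 -1.62]
-150 [ 0.05  0.15 -0.33  0.   -1.09 -1.1 ]
-120 [ 0.05  0.15 -0.33  0.   -1.09 -0.57]
-90 [ 0.05  0.15 -0.33  0.   -1.09 -0.05]
-60 [ 0.05  0.15 -0.33  0.   -1.09  0.48]
-30 [ 0.05  0.15 -0.33  0.   -1.09  1.  ]
0 [ 0.05  0.15 -0.33  0.   -1.09  1.52]
30 [ 0.05  0.15 -0.33  0.   -1.09  2.05]
60 [ 0.05  0.15 -0.33  0.   -1.09  2.57]
90 None
120 [ 0.05  0.15 -0.33  0.   -1.09 -2.67]
150 [ 0.05  0.15 -0.33  0.   -1.09 -2.14]
```

```bash
python3 - <<'E'
from h import *
bot.move_ptp([512,-166,190],down(np.radians(-90))); bot.pause(.3)
a,sa=shot("wrist","w_jig")
bot.move_ptp([530,199,215],down(np.radians(-90))); bot.pause(.3)
b,sb=shot("wrist","w_st")
import pickle; pickle.dump((sa,sb),open("s.pkl","wb")); print(sa["tcp_pos"],sb["tcp_pos"],sb["t"])
cv2.imwrite("pics/both.png",np.hstack([a[60:360,80:480],b[60:360,80:480]])[:,:,::-1])
E
```

```text
[ 511.89840578 -166.46148691  189.94362324] [530.20233476 198.25233481 215.01370543] 4.0083
```

View pics/both.png

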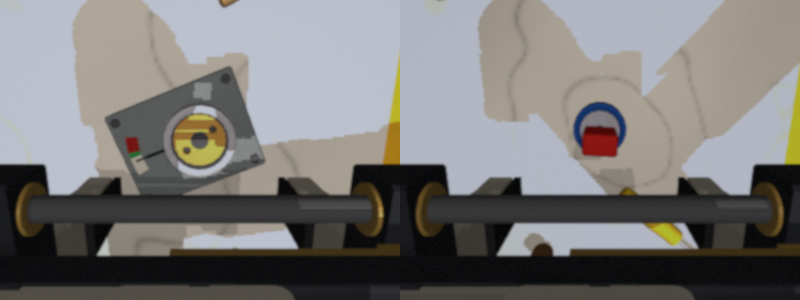

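The left half is the jig: rim centre near (200,140) in the crop, holes near (187,151) and (212,129), pointer at (150,155) beside the white/green/red scale. The right half is the stand, a blue ring near (600,128), with the handle's bright top face at about (600,145).

```bash
python3 - <<'E'
from h import *
import pickle
sa,sb=pickle.load(open("s.pkl","rb"))
b=cv2.imread("pics/w_st.png"); hsv=cv2.cvtColor(b,cv2.COLOR_BGR2HSV)
bl=cv2.inRange(hsv,(100,120,40),(130,255,255)); bl[260:]=0
pts=cv2.findNonZero(bl); hull=cv2.convexHull(pts); e=cv2.fitEllipse(hull); print("stand",e,ray("wrist",e[0],20,sb))
red=cv2.inRange(hsv,(0,150,40),(8,255,255))|cv2.inRange(hsv,(172,150,40),(180,255,255)); red[235:]=0;red[:150]=0
v=hsv[:,:,2]; print("V hist",np.histogram(v[red>0],8))
t,_=cv2.threshold(v[red>0].reshape(-1,1),0,255,cv2.THRESH_OTSU); top=red&((v>t)*255).astype(np.uint8)
c=max(cv2.findContours(top,0,1)[0],key=cv2.contourArea); r=cv2.minAreaRect(c); box=cv2.boxPoints(r)
P=np.array([ray("wrist",p,100,sb) for p in box]); print(t,r,P.round(1),P.mean(0),[np.linalg.norm(P[i]-P[i-1]) for i in range(4)],[np.degrees(np.arctan2(*(P[i]-P[i-1])[1::-1])) for i in range(4)])
a=cv2.imread("pics/w_jig.png")[110:260,180:380]; A=cv2.resize(a,None,fx=4,fy=4,interpolation=cv2.INTER_CUBIC)
cv2.imwrite("pics/jz.png",A)
B=cv2.resize(b[150:230,220:340],None,fx=5,fy=5,interpolation=cv2.INTER_CUBIC); cv2.imwrite("pics/sz.png",B)
cv2.imwrite("pics/z.png",np.hstack([A[:,200:640][:400],B[:400,100:460]]))
E
```

```text
stand ((279.3074645996094, 188.4835968017578), (50.084415435791016, 51.343570709228516), 1.198215126991272) [529.633682 197.067287  20.      ]
V hist (array([163,  25,  16,  20,  29,  45, 112, 505]), array([ 71.   ,  79.625,  88.25 ,  96.875, 105.5  , 114.125, 122.75 ,
       131.375, 140.   ]))
106.0 ((279.5, 204.5), (21.0, 33.0), 90.0) [[544.9 188.  100. ]
 [514.2 188.  100. ]
 [514.  208.2 100. ]
 [545.2 208.2 100. ]] [529.56287226 198.08577703 100.        ] [np.float64(20.216479993852396), np.float64(30.66081627829197), np.float64(20.218418995307882), np.float64(31.20608475800815)] [np.float64(-90.82260033961057), np.float64(179.92358036999644), np.float64(90.72272212664944), np.float64(-0.07951670277455888)]
```

View pics/z.png

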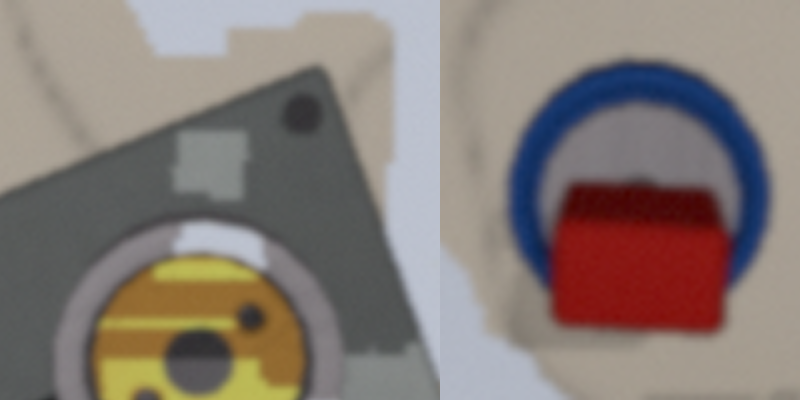

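The left crop shows the ring with holes at crop (147,400) and (250,318), giving a hole line at about 38° world and a jig yaw of about 22°. The right crop shows the handle nearly aligned with x (about −2°). I'll take two close looks at the ring, half a turn apart, so the camera bias cancels.

```bash
python3 - <<'E'
from h import *
import pickle
out=[];S=[]
for k,d in enumerate((-142,38)):
    bot.move_ptp([512,-166,118],down(np.radians(d))); bot.pause(.3)
    im,s=shot("wrist",f"ring{k}"); S.append(s)
    u,v=proj("wrist",[512,-166,56],s).astype(int); print(u,v,s["tcp_pos"],np.degrees(toolang(s)),s["t"])
    out.append(cv2.resize(im[v-50:v+50,u-50:u+50],None,fx=4,fy=4,interpolation=cv2.INTER_CUBIC))
    pickle.dump(S,open("ring.pkl","wb"))
bot.move_ptp([512,-166,200],down(np.radians(38)))
cv2.imwrite("pics/rings.png",np.hstack(out)[:,:,::-1])
E
```

```text
277 220 [ 512.35570832 -165.36337959  118.16429282] -141.9262239878482 5.7667
280 222 [ 512.00285171 -166.0054017   117.99574924] 37.99110235579859 8.7667
```

View pics/rings.png

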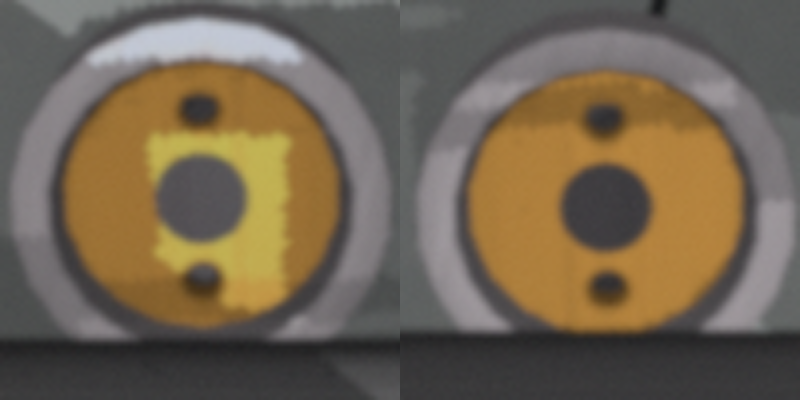

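Both views show the holes clearly: at (199,110) and (203,279) in the first, and (203,121) and (207,288) in the second (after subtracting 400). The dark spots are at (201,198) and (205,207).

```bash
python3 - <<'E'
from h import *
import pickle
S=pickle.load(open("ring.pkl","rb"))
for s,(u,v),pp in zip(S,((277,220),(280,222)),([(199,110),(203,279),(201,198)],[(203,121),(207,288),(205.5,207)])):
    im=cv2.imread(f"pics/ring{0 if s is S[0] else 1}.png",0)
    P=[]
    for x,y in pp:
        fx,fy=u-50+(x+.5)/4-.5,v-50+(y+.5)/4-.5
        P.append(ray("wrist",(fx,fy),56,s))
    P=np.array(P);d=P[0]-P[1];a=np.degrees(np.arctan2(d[1],d[0]))
    print(P.round(2),"mid",((P[0]+P[1])/2).round(2),np.linalg.norm(d),"ang",a, "rel tool",np.degrees(toolang(s))-a)
E
```

```text
[[ 498.58 -180.06   56.  ]
 [ 524.56 -158.81   56.  ]
 [ 511.89 -169.2    56.  ]] mid [ 511.57 -169.43   56.  ] 33.5565023210661 ang -140.72553191180137 rel tool -1.2006920760468347
[[ 524.82 -155.93   56.  ]
 [ 499.01 -177.11   56.  ]
 [ 511.81 -166.72   56.  ]] mid [ 511.91 -166.52   56.  ] 33.387202832584016 ang 39.389243384849394 rel tool -1.3981410290508052
```

```bash
python3 - <<'E'
from h import *
import pickle
q=down(np.radians(-2.4))
bot.move_ptp([528.5,199.1,175],q); bot.line_to([528.5,199.1,57.5],150)
s=bot.read_state();print(s["tcp_pos"],s["contact_force"])
bot.move_gripper(15,55); s=bot.read_state();print(s["width"],s["finger_force"],s["contact_force"],s["moment"],s["t"])
bot.line_to([528.5,199.1,70],50);bot.line_to([528.5,199.1,165],150); bot.pause(.3)
im,s=shot("wrist","held");print(s["tcp_pos"],s["contact_force"],s["width"],s["t"]); pickle.dump(s,open("held.pkl","wb"))
cv2.imwrite("pics/heldc.png",cv2.resize(im[140:290,180:380],None,fx=4,fy=4,interpolation=cv2.INTER_CUBIC)[:,:,::-1])
# disc projected for nominal in-hand pose
T=R.from_quat(s["eef_rot"])
for p in([0,0,35.5],[24,0,35.5],[0,24,35.5],[0,-24,35.5]): print(p,proj("wrist",s["tcp_pos"]+T.apply(p),s)-[180,140])
E
```

```text
[529.12569735 199.22771816  58.28747749] [-0.25082049 -0.00767033  0.61217178]
21.91725334084205 54.998525977134705 [-0.07512152 -0.32518423 -1.19213315] [-0.17590005  0.15204403 -0.06187988] 12.6
[528.25437598 198.91582527 164.24772656] [ 0.19261194  0.42153738 -1.32555555] 21.435980435153855 14.0833
[0, 0, 35.5] [100.67322315  92.72238374]
[24, 0, 35.5] [100.71969453  58.16528559]
[0, 24, 35.5] [135.97715036  92.73169994]
[0, -24, 35.5] [65.37591793 92.71306929]
```

View pics/heldc.png

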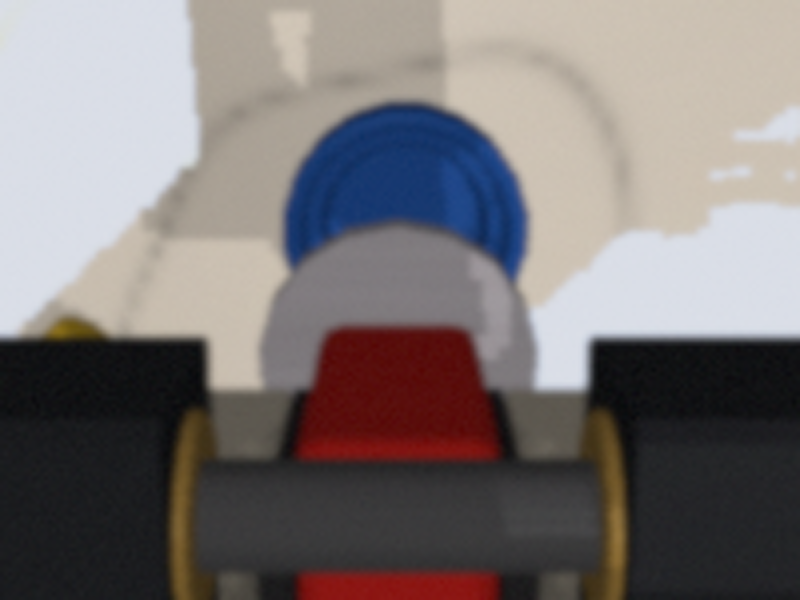

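The held disc spans (261–537) with its far edge at row 222. After bias correction the spanner sits about 0.9 mm along tool +x in the grip, so I'll aim with that and go down gently.

```bash
cat >> h.py <<'E'
C=np.array([511.75,-168.0]); E0=0.9
def pose(ang,z,off=(0,0)):
    a=np.radians(ang); c,s=np.cos(a),np.sin(a)
    return [C[0]+(off[0]-E0)*c+off[1]*s, C[1]+(off[0]-E0)*s-off[1]*c, z]
def fz(f0): 
    f=np.mean([bot.read_state()["contact_force"] for _ in range(3)],0); return f-f0
E
python3 - <<'E'
from h import *
a=39.3
bot.move_ptp(pose(a,165),down(np.radians(a))); bot.pause(.3)
bot.line_to(pose(a,114),100); bot.pause(.3)
f0=bot.read_state()["contact_force"]; np.save("f0.npy",f0); s=bot.read_state(); print(f0,s["moment"],s["tcp_pos"],s["t"],np.degrees(toolang(s)))
z=109.
bot.line_to(pose(a,z),40)
while z>101.5:
    z-=.7; bot.line_to(pose(a,z),10); s=bot.read_state(); d=s["contact_force"]-f0
    print(round(z,1),s["tcp_pos"].round(2),d.round(2),s["moment"].round(3),round(s["t"],2))
    if d[2]>5: break
E
```

```text
[-0.15157509 -0.44931222 -2.07020705] [-0.17725959  0.15784468  0.01960752] [ 511.35781512 -168.57720142  114.54590198] 16.7667 39.29967011001178
108.3 [ 511.05 -168.56  108.26] [ 0.09  0.66 -0.59] [-0.076  0.116 -0.001] 17.29
107.6 [ 511.04 -168.56  107.58] [0.5  0.5  0.58] [-0.14   0.065  0.005] 17.54
106.9 [ 511.02 -168.58  106.83] [0.48 0.39 0.53] [-0.153  0.081 -0.033] 17.79
106.2 [ 511.02 -168.56  106.15] [ 0.44 -0.12  1.05] [-0.157  0.066 -0.028] 18.04
105.5 [ 511.01 -168.57  105.43] [-0.29  0.74  0.33] [-0.138  0.071 -0.042] 18.29
104.8 [ 511.02 -168.58  104.74] [0.96 0.82 0.45] [-0.113  0.09  -0.008] 18.54
104.1 [ 511.02 -168.58  104.06] [1.38 0.51 0.16] [-0.132  0.103 -0.011] 18.79
103.4 [ 511.04 -168.57  103.35] [-0.1   0.57  0.42] [-0.117  0.125 -0.035] 19.04
102.7 [ 511.01 -168.56  102.65] [-0.15 -0.22  1.01] [-0.127  0.115 -0.041] 19.29
102.0 [ 511.04 -168.57  101.96] [0.73 0.87 1.41] [-0.127  0.124  0.041] 19.54
101.3 [ 511.01 -168.58  101.25] [1.02 0.77 0.19] [-0.099  0.07  -0.023] 19.79
```

The pins went straight in, with no contact force. Turning clockwise while watching the moment.

```bash
python3 - <<'E'
from h import *
f0=np.load("f0.npy")
def mom():
    M=[]
    for _ in range(4): s=bot.read_state(); M.append(np.r_[s["contact_force"]-f0,s["moment"]]); bot.pause(.02)
    return np.mean(M,0),s
m0,s=mom(); print("base",m0.round(3)); np.save("m0.npy",m0)
a=39.3;z=101.3
for da in [5]*4+[2]*25:
    a-=da; 
    bot.line_to(pose(a,z),max(1.,.9*np.radians(da)/(.05*da+.1)),down(np.radians(a)))
    m,s=mom(); d=m-m0
    print(round(a,1),round(np.degrees(toolang(s)),1),d.round(2),round(s["t"],2))
    if d[5]>.17 or np.linalg.norm(d[:3])>9: break
shot("wrist","turn1")
E
```

```text
base [ 0.342  0.252  0.4   -0.11   0.098 -0.005]
34.3 34.5 [-0.06 -0.52  0.13 -0.3  -0.04  0.02] 20.16
29.3 29.5 [ 0.04 -0.44 -0.44 -0.34 -0.05  0.06] 20.48
24.3 24.5 [ 0.14 -1.1  -0.26 -0.42 -0.04  0.07] 20.79
19.3 19.5 [ 0.03 -1.02 -0.04 -0.42 -0.05  0.09] 21.11
17.3 17.4 [-0.28 -0.51 -0.16 -0.43 -0.05  0.08] 21.43
15.3 15.4 [-0.4  -0.71 -0.18 -0.4  -0.04  0.1 ] 21.74
13.3 13.4 [ 0.25 -0.79  0.07 -0.39 -0.04  0.09] 22.06
11.3 11.4 [-0.02 -0.53 -0.41 -0.38 -0.    0.08] 22.38
9.3 9.4 [-0.43 -0.72  0.15 -0.36 -0.04  0.08] 22.69
7.3 7.4 [-0.1  -0.23 -0.2  -0.32 -0.02  0.07] 23.01
5.3 5.4 [-0.15 -0.42  0.17 -0.3  -0.01  0.11] 23.32
3.3 3.4 [-0.35  0.06 -0.14 -0.27  0.    0.08] 23.64
1.3 1.4 [-0.01 -0.43 -0.17 -0.26 -0.01  0.14] 23.96
-0.7 -0.6 [-0.26 -0.47  0.24 -0.21  0.02  0.23] 24.27
```

```bash
python3 - <<'E'
from h import *
f0=np.load("f0.npy");m0=np.load("m0.npy")
def mom(n=6):
    M=[]
    for _ in range(n): s=bot.read_state(); M.append(np.r_[s["contact_force"]-f0,s["moment"]]); bot.pause(.02)
    return np.mean(M,0)-m0,s
z=101.3;a=-.7
while a>-3.5:
    a-=.7; bot.line_to(pose(a,z),.1,down(np.radians(a))); d,s=mom(); print(round(a,1),d.round(2),s["t"])
    if d[5]>.27: break
bot.pause(.4); d,s=mom(10); print("hold",d.round(3),s["t"])
im,s=shot("wrist","tight"); np.save("a.npy",a)
cv2.imwrite("pics/tightc.png",cv2.resize(im[90:290,160:400],None,fx=3,fy=3,interpolation=cv2.INTER_CUBIC)[:,:,::-1])
E
```

```text
-1.4 [ 0.   -0.49  0.39 -0.15  0.03  0.26] 24.675
-2.1 [ 0.07 -0.14  0.   -0.15  0.04  0.28] 25.025
hold [-0.25  -0.191  0.017 -0.122  0.052  0.277] 25.5917
```

View pics/tightc.png

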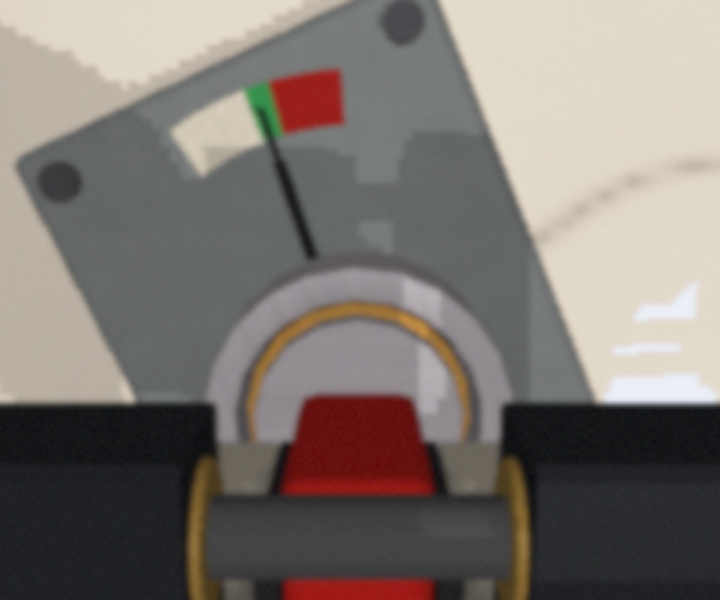

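The pointer tip, at (262,110), stands in the middle of the green band. Now I'll unwind to zero torque, withdraw and return the spanner.

```bash
python3 - <<'E'
from h import *
f0=np.load("f0.npy");m0=np.load("m0.npy");a=float(np.load("a.npy"))
def mom(n=5):
    M=[]
    for _ in range(n): s=bot.read_state(); M.append(np.r_[s["contact_force"]-f0,s["moment"]]); bot.pause(.02)
    return np.mean(M,0)-m0,s
z=101.3; end=a+8
while a<end:
    a+=1.3; bot.line_to(pose(a,z),.2,down(np.radians(a))); d,s=mom(); print(round(a,1),d.round(2),s["t"])
    if d[5]<.03: break
for zz in (99.3+4,106,114):
    bot.line_to(pose(a,zz),15); d,s=mom(3); print(zz,d.round(2),s["t"])
    if d[2]<-6: break
else:
    bot.line_to(pose(a,175),120); bot.pause(.2); im,s=shot("wrist","after"); 
    cv2.imwrite("pics/afterc.png",cv2.resize(im[90:290,160:400],None,fx=3,fy=3,interpolation=cv2.INTER_CUBIC)[:,:,::-1])
    q=down(np.radians(-2.4)); bot.move_ptp([527.9,198.6,165],q); bot.line_to([527.9,198.6,80],120); bot.pause(.3)
    f1=bot.read_state()["contact_force"]; zz=70.; bot.line_to([527.9,198.6,zz],40)
    while zz>57.5:
        zz-=1; bot.line_to([527.9,198.6,zz],15); s=bot.read_state(); d=s["contact_force"]-f1
        if d[2]>3: break
    print("down",zz,s["tcp_pos"],d.round(2),s["t"])
E
```

```text
-0.8 [-0.49 -0.18 -0.59 -0.15  0.07  0.22] 25.975
0.5 [-0.44  0.02  0.07 -0.16  0.06  0.13] 26.3083
1.8 [ 0.09 -0.23  0.02 -0.2   0.04  0.14] 26.6417
3.1 [-0.64 -0.45 -0.03 -0.25  0.05  0.06] 26.975
4.4 [-0.72 -0.34  0.04 -0.22  0.05  0.03] 27.3083
5.7 [-0.09  0.1  -0.29  0.01  0.02  0.01] 27.6417
103.3 [-0.18  0.21  0.43  0.03  0.06 -0.  ] 27.975
106 [ 0.22  0.45 -0.38 -0.02  0.04  0.02] 28.3583
114 [-0.18  0.55  0.06  0.    0.02  0.  ] 29.0917
down 57.0 [528.05243549 198.65972546  57.2842922 ] [0.34 0.06 3.71] 36.2
```

View pics/afterc.png

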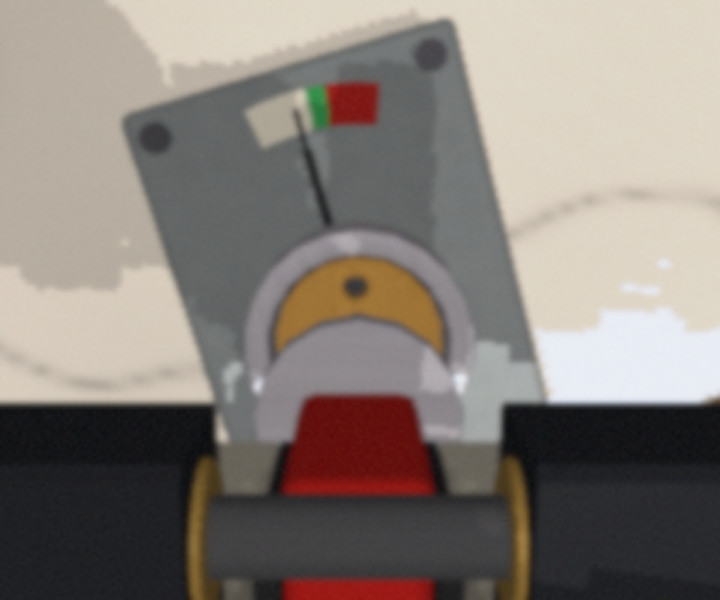

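The pointer is back in the white at (296,110), and the ring stayed put with one hole visible at (355,287). The spanner is resting on the ledge at its original height, so I'll release it, check and hand in.

```bash
python3 - <<'E'
from h import *
bot.move_gripper(45); bot.pause(.2); s=bot.read_state(); print(s["width"],s["contact_force"],s["t"])
bot.line_to([527.9,198.6,180],100)
bot.move_ptp([528,198.6,215],down(np.radians(-90))); bot.pause(.3)
im,s=shot("wrist","fin"); print(s["t"])
cv2.imwrite("pics/finc.png",cv2.resize(im[130:260,190:370],None,fx=4,fy=4)[:,:,::-1])
E
```

```text
44.868995768909606 [-0.15838847 -0.23848731  0.4227801 ] 37.0417
40.0917
```

View pics/finc.png

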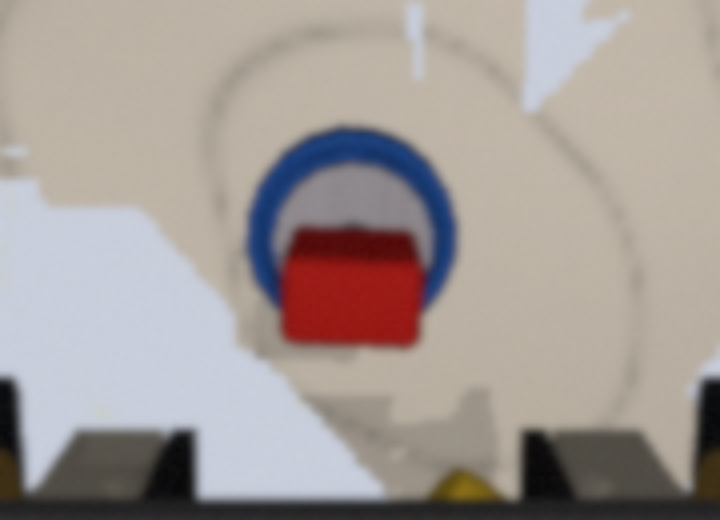

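The spanner stands upright and seated inside the collar: stand centre near (352,230), handle top near (350,302), the same as at the start.

```bash
python3 -c "
from plant import bot
print(bot.close_job())"
```

```text
the job is handed in; nothing more can be done
None
```

The ring was tightened to about 0.28 N m with the pointer held in the green band and not seen in the red, the spanner is back upright in its stand and released, and the job was handed in at about 40 s.

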